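# Hardness reading on a clamped specimen with a hand-held probe

### The job

Take the hardness probe out of its cradle, put its thin nose through the guide eyelet of the vice that holds the round specimen (not the square one), and press it squarely on the polished face with about 6 N, holding it steady there for two seconds; never press as hard as 20 N. Then lay the probe back in its cradle the way it lay, set down rather than dropped, and let go. Do not touch the square specimen's stand with the probe, and leave everything else on the table where it is.

Things in the scene. Friction and masses are not known exactly. Their poses are not given: they have to be found in the camera images.
- probe: hand-held hardness probe, about 250 g, lying level in the cradle, nose towards the robot. Origin: on its axis at the middle of the handle. Handle: white bar 110 mm long (x), 26 mm wide (y), 26 mm high (z); grip it across y at the middle. The nose points along -x: dark collar, diameter 20 mm, from x = -55 to -67 mm, then a steel rod of diameter 10 mm with a round end at x = -127 mm
- probe_tip (a point): the very end of the probe's nose rod, 127 mm from the probe's origin. The rod is sprung and slides back into the handle when pressed: about 1 N to start, then 5 N per mm, hard stop after 6 mm
- probe_nose (a joint): how far the nose rod is pushed back into the handle (m): 0 = fully out, 0.006 = hard stop; 6 N is reached at 0.001
- round_vice: the tilted vice (56 mm block) with guide eyelet that holds the TARGET: a black round specimen, diameter 40 mm, with a round steel inlay. z: axis of the eyelet, square to the polished face; it points away from the robot (within 20 deg of world +x) and 30 deg upward. Origin: on that axis, 85 mm above the table. The face lies anywhere from 4.5 mm before to 4.5 mm behind the origin: feel for it
- round_eyelet (a point): middle of the mouth of the steel guide eyelet of round_vice, at z = 46 mm on its axis. The eyelet reaches from z = 30 to 46 mm: hole 16 mm (outside 23 mm) up to 38 mm, then flaring to 25 mm at the mouth (outside 32 mm). A bracket holds it on its lower side
- stand_round: the foot of round_vice, fixed to the table; with the vice about 130 mm high; base plate 120 x 80 x 12 mm. Origin: centre of the base plate's underside; x level, to the eyelet's side (away from the robot); z up. The origin of round_vice is at (0, 0, 85 mm)
- stand_square: an identical stand with vice and eyelet, fixed to the table, that holds the square specimen; axes as stand_round. Not to be touched
- square_bar: the other specimen, not to be touched: black square block of 38 mm with a square steel inlay, in the vice of stand_square. Origin: centre of its polished face; x away from the robot, z up
- cradle: grey cradle of the probe, fixed. Origin: centre of the underside of its base (150 x 70 x 12 mm). Two forks, 12 mm thick, at x = -40 and +40 mm: floors 47 mm above the table, slot 31 mm wide, cheeks splaying outward from 67 to 83 mm height. The probe rests along x, nose to -x, axis 60 mm up, its middle within 6 mm of the cradle's at the start. 68 mm free for the fingers between the forks
- spare_mount_a: bystander: loose black puck, diameter 30, height 20 mm; origin under its centre
- spare_mount_b: bystander: the same as spare_mount_a
- jar_a: bystander: white jar with red lid, diameter 64, height 75 mm; origin under its centre
- jar_b: bystander: the same as jar_a
- brush: bystander: brush lying on the table beyond the work
- spray_bottle: bystander: white spray bottle with green head, 210 mm high, at the left edge; origin under its centre
- dish: bystander: glass dish, diameter 90 mm, at the right edge; origin under its centre
Things that resemble listed ones, but are neither listed nor needed, are in the scene too. There is more than one size of the probe; the job needs the middle-sized.

How it is judged:
By the outcome, as a careful person would: the job done as asked, in the order asked, and still so for the second after the job is handed in, with the robot touching nothing.
It also fails if it takes over 64 s, if anything falls off the work surface, if the arm or the gripper's body presses on something with over 40 N, if the wrist force passes 120 N, or if a joint passes its speed limit or range.

### The arm

A 6-joint arm with a two-finger parallel gripper is mounted at the origin on the work surface. World frame = base frame: x ahead of the robot, y to its left, z up, the work surface at z = 0. Lengths are in m, angles in rad, forces in N, time in s.
With the tool pointing down it reaches from about 0.325 to 1 m from the base axis. Payload 5.1 kg.
Tool frame: the origin (TCP) lies at the very end of the fingers, on their centre line; the grasp point (between the pads) lies 19 mm behind it; z points along the fingers, y is the line along which they close (so a half turn about z gives the same grasp; the last joint's range is limited). The gripper opens to 85 mm and grips with 20 to 120 N. Pads are 22 mm wide; open, the fingers measure 114 mm over their backs; the gripper's body (76 mm by 85 mm) begins 54 mm behind the grasp point. The pads swing forward as they close: fully open they stand 13 mm farther back than shut.
Start: joints at [1.148, 0.124, 1.65, -0, 1.367, -0.083], TCP at [0.217, 0.613, 0.231] pointing down, gripper open.
Joint ranges: [-2.61, 2.61], [-1.02, 2.33], [0.03, 2.71], [-1.35, 4.49], [0.32, 2.68], [-2.91, 2.91]. Speed limits (rad/s): [2.57, 2.57, 3.14, 3.14, 3.14, 3.14].

### API

Orientations are given as a unit quaternion [w, x, y, z].
In Python, from rig import robot, get_image gives the robot as it stands.
- The arm moves only by the tool drive_tool, never from a script. Its argument "rows" is a list of rows, each a list of 3 entries, a list of its own where there are three numbers: the closure, from 0 (fully open) to 1 (shut), then the shift along the tool's x, y, z in m, then the turn, a rotation vector about the tool's x, y, z in degrees. In form: [[grip, [tx, ty, tz], [wx, wy, wz]], ...]. A call has 1 to 12 rows; each row is the pose to reach, as a shift and turn from the pose commanded when the call began, along the tool's axes at that moment; what a row does not reach only later rows make up. A row lasts 1/10 s, in which the tool goes at most 50 mm and 8.59 degrees, less where a joint would pass 70% of its speed; a pose out of reach is approached as far as the arm can. A call with a gripper value outside its range is refused whole. The fingers move at their own pace and stop on an object; "squeeze" is the grip in N (left out, the last holds). Time passes only in rows, so rows that repeat a pose let the fingers close. It gives the time, the measured TCP pose, the force, the opening and the grip force at its end, in the units of the state.
- robot.read_state(): the state, without advancing time (a new reading comes with each control period).
- get_image(name): name is "scene" or "side" or "wrist"; returns a dict with "img" (400x640x3 uint8, blue, green, red), "K" (3x3 intrinsics, pixels), "R" (3x3) and "t" (3): a world point X has camera coordinates R X + t. Camera axes: x right, y down, z forward; pixel columns grow to the right and rows downward; lengths in m; the calibration is good to about 2 mm. A picture is of the moment at which its call begins. There is no depth.
- robot.finish_job(): hands the job in; it is judged then, once.
The state is a dict: "clock": time; "q": joint angles; "joint_vel": joint speeds; "effort": joint torques, N m; "ee_pos": TCP position; "ee_rot": TCP orientation; "force": force on the tool from outside, world axes, zero at the start; "ft_torque": the same for the moment, N m; "opening": finger opening in m; "grasp_force": force on a finger pad.
Only numpy, scipy, OpenCV 4.12 (cv2) and the standard library are available. Lean on these libraries where they do the work, as an engineer would, in place of code of your own. Each camera call takes 0.05 s, during which the arm holds its last target. There are 200 camera calls.

## Working session

There is one attempt and no reset: what is moved stays moved. The work goes in short steps, Python scripts to look and compute and a tool call to move; the robot and the scene stay as the last step left them, time stands still between calls to the robot, and variables do not carry over. Pictures are saved under pics/ and viewed, at most 12 in all, crops included, and the job is handed in when it is done.

Besides the shell and the picture viewer there is one more tool, called in YAML: its name, and indented under it one key for each argument. drive_tool: Moves the arm, as the interface text tells. Its arguments: {"type":"object","properties":{"rows":{"type":"array","items":{"type":"array"}},"squeeze":{"type":"number"}},"required":["rows"]}

```bash
ls; mkdir -p pics; python3 - <<'E'
from rig import robot,get_image
import cv2,numpy as np
for n in ["scene","side"]:
    d=get_image(n); cv2.imwrite(f"pics/{n}0.png",d["img"]); np.savez(f"pics/{n}0.npz",**d)
    R=d["R"];print(n,(-R.T@d["t"]).round(3),d["K"].round(1).tolist(),R.round(3).tolist())
print(robot.read_state())
E
```

```text
pics
scene [0.791 0.476 1.041] [[424.4, 0.0, 323.1], [0.0, 424.4, 199.8], [0.0, 0.0, 1.0]] [[-0.881, 0.473, 0.003], [0.408, 0.762, -0.503], [-0.241, -0.442, -0.864]]
side [0.279 1.061 1.061] [[427.7, 0.0, 319.8], [0.0, 427.7, 205.6], [0.0, 0.0, 1.0]] [[-0.977, -0.212, 0.015], [-0.152, 0.647, -0.747], [0.149, -0.732, -0.665]]
{'clock': 0.1, 'q': array([ 1.14839025e+00,  1.24439759e-01,  1.65155568e+00,  2.55175937e-05,
        1.36747674e+00, -8.26169115e-02]), 'joint_vel': array([ 0.00086577, -0.00065062, -0.00360516, -0.00203446,  0.00052278,
        0.00061798]), 'effort': array([ 1.85097333e-04, -4.24934793e+01, -3.66650820e+01, -8.25040183e-05,
        4.04959297e-03,  1.18125558e-05]), 'ee_pos': array([0.21644145, 0.61231966, 0.23016523]), 'ee_rot': array([-2.46885393e-04,  1.69080925e-01,  9.85601724e-01, -9.06843165e-04]), 'force': array([ 0.07808708,  0.5222958 , -0.85919906]), 'ft_torque': array([-0.0249715 , -0.05313085, -0.02734111]), 'grasp_force': 0.0, 'opening': 0.08571291970682732}
```

View pics/scene0.png

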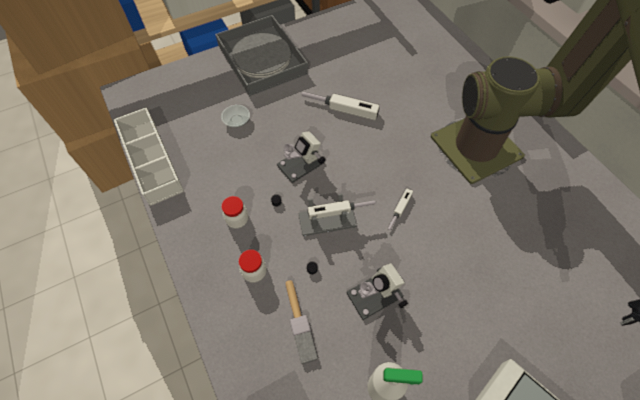

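View pics/side0.png

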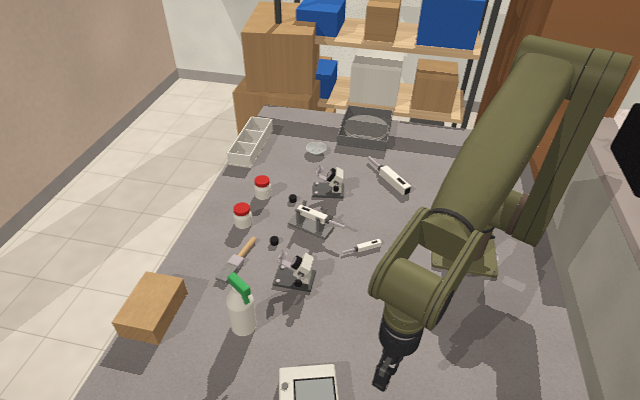

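The probe in its cradle is at scene (330,210). There are two vices, at (305,148) and (380,285), and loose probes of other sizes lie around. Next I'll zoom in on both vices and the cradle.

```bash
python3 - <<'E'
import cv2,numpy as np
a=cv2.imread("pics/scene0.png");b=cv2.imread("pics/side0.png")
f=lambda im,x,y,w,h:cv2.resize(im[y:y+h,x:x+w],None,fx=5,fy=5,interpolation=cv2.INTER_CUBIC)
# tiles 80x60 => 400x300
t=np.vstack([np.hstack([f(a,340,255,80,60),f(a,265,125,80,60)]),np.hstack([f(a,295,185,80,60),f(b,265,240,80,60)])])
cv2.imwrite("pics/c1.png",t)
E
```

```text
(no output)
```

View pics/c1.png

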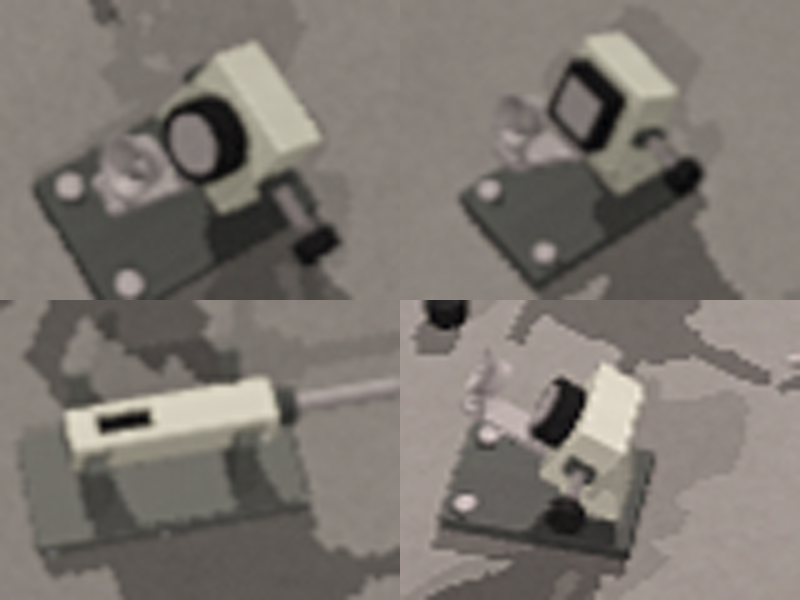

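Top left is the round vice: inlay at scene (378,284), side (294,261), eyelet around scene (367,288). Top right is the square one. The probe handle's top centre is at scene (329,207). Next, coarse positions.

```bash
cat > h.py <<'E'
import numpy as np,cv2
from scipy.spatial.transform import Rotation as Rn
def ray(d,p):
    c=-d["R"].T@d["t"]; v=d["R"].T@np.linalg.solve(d["K"],[p[0],p[1],1.]); return c,v/np.linalg.norm(v)
def onz(d,p,z):
    c,v=ray(d,p); return c+v*(z-c[2])/v[2]
def tri(L):
    A=0;b=0
    for d,p in L:
        c,v=ray(d,p);M=np.eye(3)-np.outer(v,v);A=A+M;b=b+M@c
    X=np.linalg.solve(A,b);return X,[np.linalg.norm((np.eye(3)-np.outer(ray(d,p)[1],ray(d,p)[1]))@(X-d["t"]*0+d["R"].T@d["t"])) for d,p in L]
def proj(d,X):
    x=d["K"]@(d["R"]@np.array(X)+d["t"]);return x[:2]/x[2]
def Rq(q): return Rn.from_quat([q[1],q[2],q[3],q[0]]).as_matrix()
E
python3 - <<'E'
from h import *
S=dict(np.load("pics/scene0.npz"));D=dict(np.load("pics/side0.npz"))
for n,p in dict(back=(308.8,210.2),front=(349.7,203.5),mid=(329,207)).items(): print(n,onz(S,p,.073).round(4))
print("inlay",tri([(S,(378.4,284)),(D,(294,261))]));print("eye",tri([(S,(366.5,288)),(D,(283,256))]))
for n,p in dict(l=(347,293),r=(360,315),b=(0,0)).items(): print(n,onz(S,p,.012).round(4))
from rig import get_image
d=get_image("wrist");st=__import__('rig').robot.read_state()
R=Rq(st["ee_rot"]);c=-d["R"].T@d["t"];print("cam in tool",(R.T@(c-st["ee_pos"])).round(4),(d["R"]@R).round(3).tolist(),d["K"].round(1).tolist(),R.round(3).tolist())
E
```

```text
back [ 0.5687 -0.0084  0.073 ]
front [0.4648 0.0244 0.073 ]
mid [0.5178 0.008  0.073 ]
inlay (array([0.51898431, 0.24992077, 0.08748212]), [np.float64(6.104298244215506e-05), np.float64(6.104298244220748e-05)])
eye (array([0.55226383, 0.24868017, 0.10055452]), [np.float64(0.0006950854606735118), np.float64(0.0006950854606733149)])
l [0.5786 0.2148 0.012 ]
r [0.5781 0.2771 0.012 ]
b [ 1.1795 -1.42    0.012 ]
cam in tool [ 0.0691  0.     -0.1425] [[0.001, 1.0, -0.001], [-0.961, 0.0, -0.277], [-0.277, 0.001, 0.961]] [[298.1, 0.0, 317.3], [0.0, 298.1, 202.5], [0.0, 0.0, 1.0]] [[-0.943, 0.333, -0.001], [0.333, 0.943, -0.001], [0.0, -0.002, -1.0]]
```

drive_tool:
  rows:
    - [0,[-0.48,-0.47,0.0],[0,0,-2]]
    - [0,[-0.48,-0.47,0.0],[0,0,-2]]
    - [0,[-0.48,-0.47,0.0],[0,0,-2]]
    - [0,[-0.48,-0.47,0.0],[0,0,-2]]
    - [0,[-0.48,-0.47,0.0],[0,0,-2]]
    - [0,[-0.48,-0.47,0.0],[0,0,-2]]
    - [0,[-0.48,-0.47,0.0],[0,0,-2]]
    - [0,[-0.48,-0.47,0.0],[0,0,-2]]
    - [0,[-0.48,-0.47,0.0],[0,0,-2]]
    - [0,[-0.48,-0.47,0.0],[0,0,-2]]
    - [0,[-0.48,-0.47,0.0],[0,0,-2]]
    - [0,[-0.48,-0.47,0.0],[0,0,-2]]

```text
clock: 1.35
ee_pos: [0.4813, 0.0721, 0.2313]
ee_rot: [0.0, 0.152, 0.988, 0.0]
force: [1.1, 0.1, -0.4]
opening: 0.0851
grasp_force: 0.0
```

drive_tool:
  rows:
    - [0,[-0.04,-0.035,0.05],[0,0,0]]
    - [0,[-0.04,-0.035,0.05],[0,0,0]]
    - [0,[-0.04,-0.035,0.05],[0,0,0]]
    - [0,[-0.04,-0.035,0.05],[0,0,0]]

```text
clock: 1.75
ee_pos: [0.5082, 0.0288, 0.1809]
ee_rot: [-0.001, 0.152, 0.988, 0.0]
force: [0.7, 0.2, 0.9]
opening: 0.0853
grasp_force: 0.0
```

```bash
cat >> h.py <<'E'
def snap(n,tag):
    from rig import get_image
    d=get_image(n);cv2.imwrite(f"pics/{n}{tag}.png",d["img"]);np.savez(f"pics/{n}{tag}.npz",**d);return d
E
python3 - <<'E'
from h import *;snap("wrist","1")
from rig import robot;s=robot.read_state();print(s["ee_pos"],s["ee_rot"])
E
```

```text
[0.50862556 0.02924246 0.18190957] [2.24529124e-04 1.51696702e-01 9.88427048e-01 1.77059545e-04]
```

View pics/wrist1.png

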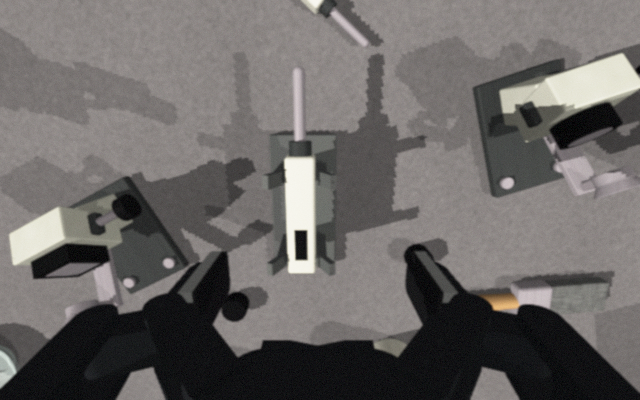

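The wrist view shows the handle at cols 286–316, rows 155–272, with its nose up. The round vice is at right, near (580,130), and the square one at left.

```bash
python3 - <<'E'
from h import *
d=dict(np.load("pics/wrist1.npz"));im=d["img"]
m=(im.min(2)>165).astype(np.uint8);m[:, :270]=0;m[:,335:]=0;m[:140]=0;m[290:]=0
m=cv2.morphologyEx(m,cv2.MORPH_CLOSE,np.ones((3,3)))
c=max(cv2.findContours(m,0,1)[0],key=cv2.contourArea)
h=cv2.convexHull(c);print(cv2.minAreaRect(h),cv2.boundingRect(h))
A=[]
for r in (165,190,215,240,260):
    x=np.where(m[r])[0];a=onz(d,(x.min()-.5,r),.073);b=onz(d,(x.max()+.5,r),.073);A.append((a+b)/2);print(r,x.min(),x.max(),((a+b)/2).round(4),np.linalg.norm(a-b).round(4))
A=np.array(A);v=A[-1]-A[0];print("yaw",np.degrees(np.arctan2(v[1],v[0])))
cols=np.where(m.any(0))[0];rr=np.where(m[:,300])[0];print(rr.min(),rr.max(),onz(d,(300,rr.min()-.5),.073),onz(d,(302,rr.max()+.5),.073))
# rod at axis height
g=im.min(2)
for r in (75,90,105,120,135):
    x=np.where(g[r,285:312]>135)[0]+285
    if len(x):print(r,x.min(),x.max(),onz(d,(x.mean(),r),.06).round(4))
S=dict(np.load("pics/scene0.npz"));D=dict(np.load("pics/side0.npz"))
E
```

```text
((299.93597412109375, 215.43910217285156), (115.5888671875, 29.19087791442871), 88.56790161132812) (284, 158, 31, 116)
165 285 313 [0.4753 0.0233 0.073 ] 0.0245
190 285 313 [0.4959 0.0164 0.073 ] 0.0251
215 286 314 [0.5177 0.01   0.073 ] 0.0257
240 287 314 [0.5405 0.0029 0.073 ] 0.0254
260 289 314 [ 0.5598 -0.0025  0.073 ] 0.0241
yaw -16.944841085134424
158 273 [0.46951813 0.02606805 0.073     ] [ 0.57319443 -0.00642733  0.073     ]
75 291 309 [0.4066 0.045  0.06  ]
90 288 301 [0.4167 0.0388 0.06  ]
105 292 311 [0.4287 0.0373 0.06  ]
120 285 311 [0.4399 0.0324 0.06  ]
135 294 302 [0.452  0.0293 0.06  ]
```

drive_tool:
  rows:
    - [0,[-0.0175,-0.0155,0.03],[0,0,-0.5]]
    - [0,[-0.0175,-0.0155,0.06],[0,0,-0.5]]
    - [0,[-0.0175,-0.0155,0.09],[0,0,-0.5]]
    - [0,[-0.0175,-0.0155,0.11],[0,0,-0.5]]
    - [0,[-0.0175,-0.0155,0.13],[0,0,-0.5]]
    - [0,[-0.0175,-0.0155,0.141],[0,0,-0.5]]
    - [0,[-0.0175,-0.0155,0.141],[0,0,-0.5]]
    - [0,[-0.0175,-0.0155,0.141],[0,0,-0.5]]

```text
clock: 2.6
ee_pos: [0.5215, 0.0092, 0.0416]
ee_rot: [0.001, 0.147, 0.989, 0.0]
force: [-0.4, -0.1, 0.8]
opening: 0.0855
grasp_force: 0.0
```

```bash
python3 - <<'E'
from h import *;snap("wrist","2")
from rig import robot;s=robot.read_state();print(s["ee_pos"],s["ee_rot"],s["force"],s["ft_torque"])
E
```

```text
[0.52182403 0.00903753 0.0419842 ] [1.37945357e-03 1.47207744e-01 9.89104630e-01 9.05641404e-05] [ 0.30802047 -0.69132836 -0.7698952 ] [ 0.05173532  0.05100688 -0.00289909]
```

View pics/wrist2.png

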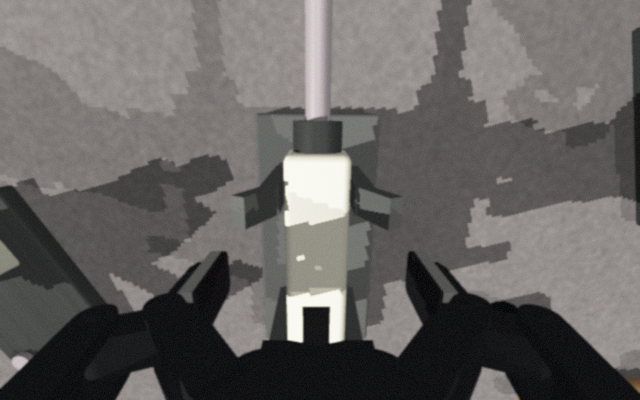

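The handle is centred at col 317, straight, with the fingers clear on both sides. Closing.

drive_tool:
  rows:
    - [0.4,[0,0,0],[0,0,0]]
    - [0.5,[0,0,0],[0,0,0]]
    - [0.6,[0,0,0],[0,0,0]]
    - [0.7,[0,0,0],[0,0,0]]
    - [0.9,[0,0,0],[0,0,0]]
    - [0.9,[0,0,0],[0,0,0]]
    - [0.9,[0,0,0],[0,0,0]]
  squeeze: 70

```text
clock: 3.35
ee_pos: [0.5211, 0.0086, 0.0408]
ee_rot: [0.0, 0.148, 0.989, 0.0]
force: [0.2, -0.0, 4.1]
opening: 0.025
grasp_force: 69.5
```

```bash
python3 - <<'E'
from h import *
d=snap("wrist","3")
im=d["img"];m=im.min(2)>165
# collar/handle edge row, for axial offset of the probe in the grip
from rig import robot;s=robot.read_state();print(s["ee_pos"],s["ee_rot"],s["force"],s["ft_torque"],s["opening"],s["grasp_force"])
col=im[110:165,305:330].mean((1,2)).round();print(col)
R=Rq(s["ee_rot"])
for x in (.04,.045,.05,.055,.06,.065): print(x,proj(d,s["ee_pos"]+R@[x,0,-.032]).round(1),proj(d,s["ee_pos"]+R@[x,0,-.029]).round(1))
E
```

```text
[0.52106801 0.00866017 0.04077679] [4.13941532e-04 1.47578790e-01 9.89050216e-01 2.16937738e-05] [-0.59341441  0.56021223  3.69591586] [0.02943404 0.03065096 0.00432117] 0.025017393681643775 69.46148157119751
[188. 187. 187. 187. 187. 187. 181. 168. 151. 136. 120. 101.  83.  78.
  78.  80.  79.  79.  79.  79.  78.  80.  79.  80.  79.  79.  80.  79.
  79.  79.  79.  79.  79.  80.  80.  79.  79.  79.  79.  79.  79.  79.
  79.  78.  85. 117. 158. 190. 212. 225. 233. 238. 242. 246. 248.]
0.04 [317.  195.3] [317.  193.4]
0.045 [317.  182.6] [317.  180.9]
0.05 [317.  169.5] [317.  168.1]
0.055 [317.  156.1] [317.  155.1]
0.06 [317.  142.3] [317.  141.6]
0.065 [317.  128.2] [317.  127.9]
```

```bash
python3 - <<'E'
from h import *
d=dict(np.load("pics/wrist1.npz"));S=dict(np.load("pics/scene0.npz"))
P=[onz(d,p,.012) for p in [(474,88),(494,195),(560,60)]];print(P)
v=P[1]-P[0];print(np.linalg.norm(v),np.degrees(np.arctan2(v[1],v[0])))
Q=[onz(S,p,.012) for p in [(347,292.5),(360.5,317)]];v=Q[1]-Q[0];print(Q,np.linalg.norm(v),np.degrees(np.arctan2(v[1],v[0]))-90)
E
```

```text
[array([0.46284428, 0.20446957, 0.012     ]), array([0.5774152, 0.2075647, 0.012    ]), array([0.46251869, 0.28708697, 0.012     ])]
0.11461272416680787 1.5474703575392055
[array([0.5780068 , 0.21366526, 0.012     ]), array([0.57953467, 0.28183281, 0.012     ])] 0.06818467051643007 -1.2839809232180528
```

drive_tool:
  rows:
    - [0.9,[0,0,-0.01],[0,0,0]]
    - [0.9,[0,0,-0.03],[0,0,0]]
    - [0.9,[0,0,-0.06],[0,0,0]]
    - [0.9,[0,0,-0.1],[0,0,0]]
    - [0.9,[0,0,-0.14],[0,0,0]]
    - [0.9,[0,0,-0.18],[0,0,0]]
    - [0.9,[0,0,-0.2],[0,0,0]]
    - [0.9,[0,0,-0.2],[0,0,0]]

```text
clock: 4.2
ee_pos: [0.5222, 0.0086, 0.2444]
ee_rot: [0.003, 0.148, 0.989, 0.0]
force: [0.3, -0.3, -2.5]
opening: 0.0252
grasp_force: 68.8
```

```bash
cat >> h.py <<'E'
def vice(psi,el=30):
    p,e=np.radians([psi,el]);a=np.array([np.cos(p)*np.cos(e),np.sin(p)*np.cos(e),np.sin(e)])
    y=np.array([-np.sin(p),np.cos(p),0]);x=-a;z=np.cross(x,y);return np.stack([x,y,z],1)
def cmd(grip,R,s=None,tiplen=.127):
    "shift/turn in tool axes to bring grasp point to grip with orientation R"
    if s is None:
        from rig import robot;s=robot.read_state()
    R0=Rq(s["ee_rot"]);tcp=grip+R[:,2]*.019
    return (R0.T@(tcp-s["ee_pos"])).round(4),np.degrees(Rn.from_matrix(R0.T@R).as_rotvec()).round(2),tcp.round(4)
E
python3 - <<'E'
from h import *
R=vice(0);O=np.array([.519,.248,.085]);print(R.round(2))
print(cmd(O-.127*R[:,0]-.08*R[:,2]-.04*R[:,1],R))
E
```

```text
[[-0.87 -0.    0.5 ]
 [-0.    1.    0.  ]
 [-0.5   0.   -0.87]]
(array([-0.0145,  0.2129,  0.0434]), array([ -4.42, -29.39, -16.57]), array([0.5985, 0.208 , 0.2013]))
```

drive_tool:
  rows:
    - [0.9,[-0.0145,0.213,0.0434],[-4.4,-29.4,-16.6]]
    - [0.9,[-0.0145,0.213,0.0434],[-4.4,-29.4,-16.6]]
    - [0.9,[-0.0145,0.213,0.0434],[-4.4,-29.4,-16.6]]
    - [0.9,[-0.0145,0.213,0.0434],[-4.4,-29.4,-16.6]]
    - [0.9,[-0.0145,0.213,0.0434],[-4.4,-29.4,-16.6]]
    - [0.9,[-0.0145,0.213,0.0434],[-4.4,-29.4,-16.6]]
    - [0.9,[-0.0145,0.213,0.0434],[-4.4,-29.4,-16.6]]
    - [0.9,[-0.0145,0.213,0.0434],[-4.4,-29.4,-16.6]]
    - [0.9,[-0.0145,0.213,0.0434],[-4.4,-29.4,-16.6]]

```text
clock: 5.1
ee_pos: [0.5969, 0.207, 0.1971]
ee_rot: [0.256, 0.001, 0.967, -0.0]
force: [1.0, 0.4, -2.5]
opening: 0.0252
grasp_force: 69.6
```

```bash
python3 - <<'E'
from h import *
d=snap("wrist","4");snap("side","4");snap("scene","4")
from rig import robot;s=robot.read_state();print(s["ee_pos"],Rq(s["ee_rot"]).round(3),s["force"])
cv2.imwrite("pics/c4.png",cv2.resize(d["img"][:300,200:600],None,fx=2,fy=2,interpolation=cv2.INTER_CUBIC))
E
```

```text
[0.59697338 0.20737169 0.19738826] [[-0.869  0.001  0.495]
 [ 0.001  1.    -0.   ]
 [-0.495  0.    -0.869]] [ 0.12723071  0.28182765 -2.11999829]
```

View pics/c4.png

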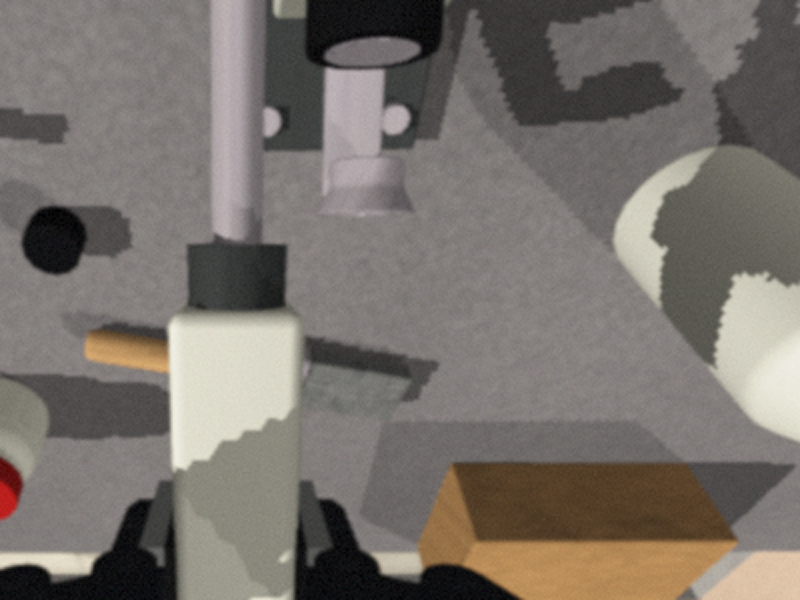

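The crop shows the eyelet mouth rim at crop y≈213, x 320–414, which is image (383,106). The specimen face is at image (386,25), to the right of the rod. I'll take a mirrored view from the other side for stereo.

drive_tool:
  rows:
    - [0.9,[0,0.0,-0.02],[0,0,0]]
    - [0.9,[0,0.045,-0.02],[0,0,0]]
    - [0.9,[0,0.09,-0.02],[0,0,0]]
    - [0.9,[0,0.09,-0.015],[0,0,0]]
    - [0.9,[0,0.09,-0.015],[0,0,0]]
    - [0.9,[0,0.09,-0.015],[0,0,0]]

```text
clock: 5.85
ee_pos: [0.5891, 0.2973, 0.2094]
ee_rot: [0.255, 0.0, 0.967, -0.0]
force: [-1.1, 0.1, -2.7]
opening: 0.0253
grasp_force: 70.4
```

```bash
python3 - <<'E'
from h import *
d=snap("wrist","5")
from rig import robot;s=robot.read_state();print(s["ee_pos"],Rq(s["ee_rot"]).round(3),s["force"])
e=dict(np.load("pics/wrist4.npz"))
f=lambda im,x,y,w,h:cv2.resize(im[y:y+h,x:x+w],None,fx=4,fy=4,interpolation=cv2.INTER_CUBIC)
cv2.imwrite("pics/c5.png",np.hstack([f(e["img"],335,0,100,130),f(d["img"],200,0,100,130)]))
E
```

```text
[0.58920315 0.29704423 0.20963805] [[-0.87   0.001  0.494]
 [ 0.001  1.    -0.001]
 [-0.494 -0.    -0.87 ]] [-0.1095323   0.26286435 -1.51451133]
```

View pics/c5.png

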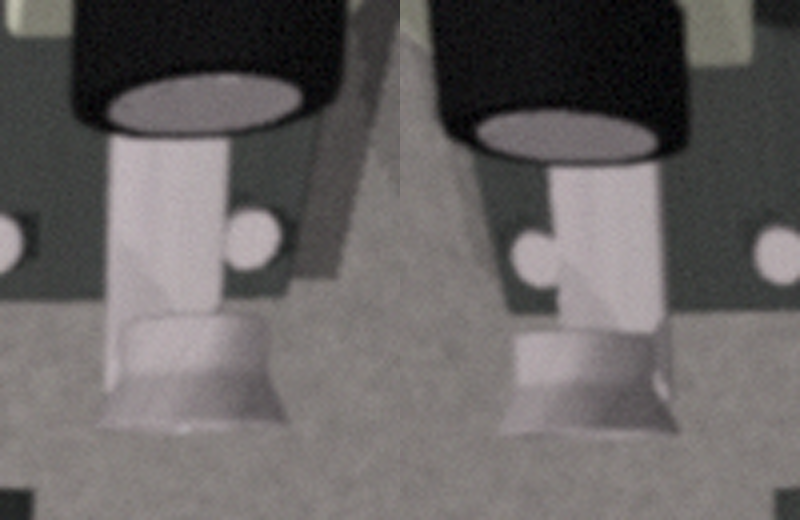

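```bash
python3 - <<'E'
from h import *
a=dict(np.load("pics/wrist4.npz"));b=dict(np.load("pics/wrist5.npz"))
M,e1=tri([(a,(383.1,107)),(b,(247.6,108.3))]);N,e2=tri([(a,(383.5,79.5)),(b,(246.6,83.5))]);I,e3=tri([(a,(386.25,26.2)),(b,(241.75,34.2))])
print(M,N,I,e1,e2,e3)
v=M-I;L=np.linalg.norm(v);print("L",L,"psi",np.degrees(np.arctan2(v[1],v[0])),"el",np.degrees(np.arcsin(v[2]/L)))
v=M-N;print(np.linalg.norm(v),np.degrees(np.arctan2(v[1],v[0])))
S=dict(np.load("pics/scene0.npz"));D=dict(np.load("pics/side0.npz"))
for n,X in (("M",M),("I",I)): print(n,proj(S,X).round(1),proj(D,X).round(1))
# rod-axis columns in wrist: check rod direction
for d in (a,b):
    g=d["img"].astype(int).min(2)
    print([( r,) + tuple((np.where(np.abs(np.diff(g[r,290:345]))>12)[0]+290)[[0,-1]]) for r in (10,50,90,110)])
E
```

```text
[0.56049607 0.24910922 0.10908244] [0.547467   0.24890026 0.09874763] [0.52066804 0.24825291 0.0862755 ] [np.float64(0.00017918929433752417), np.float64(0.00017918929433744893)] [np.float64(6.253877522633261e-05), np.float64(6.253877522643048e-05)] [np.float64(9.682417078070373e-06), np.float64(9.6824170781293e-06)]
L 0.045903829868591046 psi 1.231682066642185 el 29.791268884637475
0.016631552052724527 0.918852056081896
M [363.7 288.9] [280.4 253.6]
I [377.3 283.9] [293.6 260.7]
[(10, np.int64(304), np.int64(332)), (50, np.int64(304), np.int64(332)), (90, np.int64(305), np.int64(305)), (110, np.int64(304), np.int64(330))]
[(10, np.int64(303), np.int64(333)), (50, np.int64(303), np.int64(324)), (90, np.int64(304), np.int64(305)), (110, np.int64(305), np.int64(323))]
```

```bash
cat >> h.py <<'E'
M=np.array([.5605,.2491,.1085]);RV=vice(1.2)
def goto(dist,off=0):  # tip dist before the mouth (neg = inside)
    return cmd(M-RV[:,0]*(.127+dist)-RV[:,2]*off,RV)
E
python3 - <<'E'
from h import *
print(goto(.02,.05));print(goto(.02))
E
```

```text
(array([-0.0719, -0.0455,  0.0417]), array([-0.64, -0.41, -1.09]), array([0.6723, 0.2514, 0.2088]))
(array([-0.0722, -0.0449,  0.0917]), array([-0.64, -0.41, -1.09]), array([0.6973, 0.252 , 0.1655]))
```

drive_tool:
  rows:
    - [0.9,[-0.04,0,0],[0,0,0]]
    - [0.9,[-0.072,-0.02,0.02],[-0.6,-0.4,-1.1]]
    - [0.9,[-0.072,-0.045,0.042],[-0.6,-0.4,-1.1]]
    - [0.9,[-0.072,-0.045,0.07],[-0.6,-0.4,-1.1]]
    - [0.9,[-0.072,-0.045,0.09],[-0.6,-0.4,-1.1]]
    - [0.9,[-0.072,-0.045,0.0917],[-0.6,-0.4,-1.1]]
    - [0.9,[-0.072,-0.045,0.0917],[-0.6,-0.4,-1.1]]
    - [0.9,[-0.072,-0.045,0.0917],[-0.6,-0.4,-1.1]]
    - [0.9,[-0.072,-0.045,0.0917],[-0.6,-0.4,-1.1]]

```text
clock: 6.8
ee_pos: [0.6976, 0.2536, 0.1681]
ee_rot: [0.26, -0.011, 0.965, 0.003]
force: [-0.6, -0.2, -2.4]
opening: 0.0249
grasp_force: 70.3
```

```bash
python3 - <<'E'
from h import *
a=snap("scene","6");b=snap("side","6")
print(goto(.02))
T=M-RV[:,0]*.02
for d in (a,b):print(proj(d,T).round(1),proj(d,M).round(1))
f=lambda im,x,y,w,h:cv2.resize(im[y:y+h,x:x+w],None,fx=8,fy=8,interpolation=cv2.INTER_CUBIC)
cv2.imwrite("pics/c6.png",np.hstack([f(a["img"],340,255,50,60),f(b["img"],255,220,50,60)]))
from rig import robot;s=robot.read_state();print(s["force"],s["ft_torque"])
E
```

```text
(array([ 0.0012, -0.0017,  0.0017]), array([0.07, 0.15, 0.07]), array([0.6973, 0.252 , 0.1655]))
[357.5 291.2] [363.7 289. ]
[274.5 250.5] [280.4 253.7]
[-0.3296864  -0.02661401 -2.23688367] [-0.06080589  0.36992193 -0.00491461]
```

View pics/c6.png

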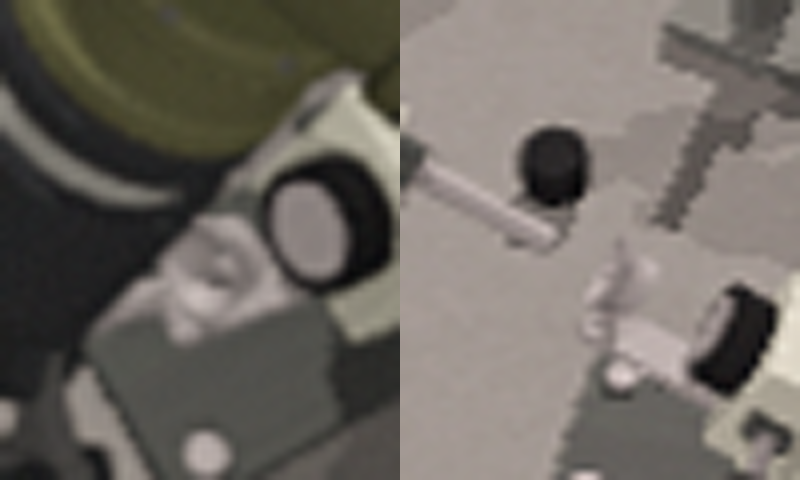

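In the side crop the tip is at (274,249.6), on the predicted line. The eyelet's centre is unclear to about 2 px, so I'll overlay the predicted mouth rim points.

```bash
python3 - <<'E'
from h import *
a=dict(np.load("pics/scene0.npz"));b=dict(np.load("pics/side6.npz"))
out=[]
for d,(x,y) in ((a,(348,265)),(b,(262,235))):
    k=12;im=cv2.resize(d["img"][y:y+40,x:x+33],None,fx=k,fy=k,interpolation=cv2.INTER_CUBIC)
    for t in np.radians(range(0,360,45)):
        for z,r,col in ((0,.016,(0,0,255)),(-.016,.0115,(0,200,0))):
            X=M-RV[:,0]*z+r*(np.cos(t)*RV[:,1]-np.sin(t)*RV[:,2]);p=(proj(d,X)-[x,y]+.5)*k
            cv2.circle(im,(int(p[0]),int(p[1])),2,col,-1)
    out.append(im)
cv2.imwrite("pics/c7.png",np.hstack(out))
E
```

```text
(no output)
```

View pics/c7.png

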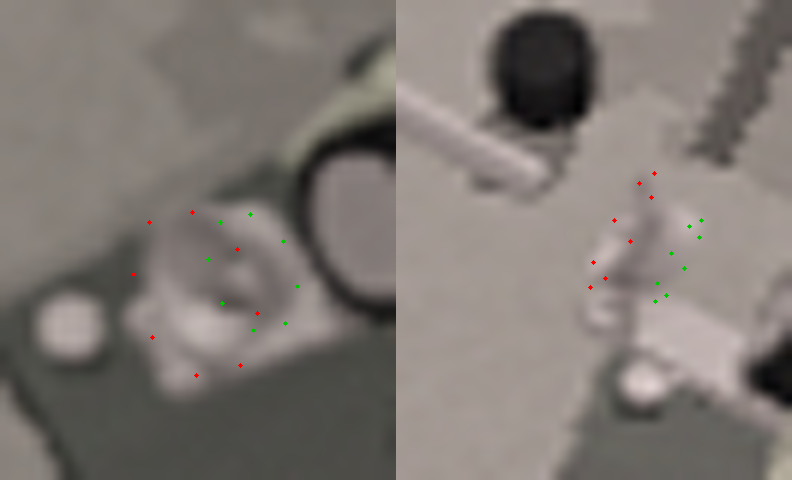

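drive_tool:
  rows:
    - [0.9,[0.001,-0.0017,0.0017],[0,0,0]]
    - [0.9,[0.006,-0.0017,0.0017],[0,0,0]]
    - [0.9,[0.011,-0.0017,0.0017],[0,0,0]]
    - [0.9,[0.016,-0.0017,0.0017],[0,0,0]]
    - [0.9,[0.021,-0.0017,0.0017],[0,0,0]]
    - [0.9,[0.024,-0.0017,0.0017],[0,0,0]]
    - [0.9,[0.026,-0.0017,0.0017],[0,0,0]]
    - [0.9,[0.026,-0.0017,0.0017],[0,0,0]]
    - [0.9,[0.026,-0.0017,0.0017],[0,0,0]]

```text
clock: 7.8
ee_pos: [0.6757, 0.2511, 0.1516]
ee_rot: [0.259, -0.011, 0.966, 0.003]
force: [-0.2, -0.6, -2.2]
opening: 0.025
grasp_force: 70.3
```

```bash
cat > st.py <<'E'
from h import *
from rig import robot
F=[]
for i in range(1): s=robot.read_state()
R=Rq(s["ee_rot"])
T=s["ee_pos"]+R@[.127,0,-.019]
print("tip in vice (lateral y, down z, before mouth)",((RV.T@(T-M))*[-1,1,1]*1000).round(2),"rot err",goto(0)[1])
print("force tool",(R.T@s["force"]).round(2),"torque",(R.T@s["ft_torque"]).round(3),s["clock"])
E
python3 st.py
```

```text
tip in vice (lateral y, down z, before mouth) [-5.71 -0.56  1.4 ] rot err [0.02 0.04 0.07]
force tool [ 1.24 -0.6   1.79] torque [-0.007  0.367  0.028] 7.8
```

drive_tool:
  rows:
    - [0.9,[0.0,0.0005,-0.001],[0,0,0]]
    - [0.9,[0.004,0.0005,-0.001],[0,0,0]]
    - [0.9,[0.008,0.0005,-0.001],[0,0,0]]
    - [0.9,[0.012,0.0005,-0.001],[0,0,0]]
    - [0.9,[0.016,0.0005,-0.001],[0,0,0]]
    - [0.9,[0.02,0.0005,-0.001],[0,0,0]]
    - [0.9,[0.02,0.0005,-0.001],[0,0,0]]
    - [0.9,[0.02,0.0005,-0.001],[0,0,0]]

```text
clock: 8.6
ee_pos: [0.6576, 0.2512, 0.1422]
ee_rot: [0.259, -0.011, 0.966, 0.003]
force: [0.2, 0.6, -2.8]
opening: 0.0252
grasp_force: 70.3
```

```bash
python3 st.py; python3 -c "
from h import *
a=snap('wrist','8');b=snap('side','8')
k=4
x=cv2.resize(a['img'][:130,267:367],None,fx=4,fy=4,interpolation=cv2.INTER_CUBIC)
y=cv2.resize(b['img'][225:265,264:295],None,fx=13,fy=13,interpolation=cv2.INTER_CUBIC)
cv2.imwrite('pics/c8.png',np.hstack([x[:520],y[:520,:400]]))"
```

```text
tip in vice (lateral y, down z, before mouth) [-26.03  -0.11   0.46] rot err [0.02 0.02 0.08]
force tool [1.23 0.55 2.56] torque [ 0.021  0.344 -0.005] 8.6
```

View pics/c8.png

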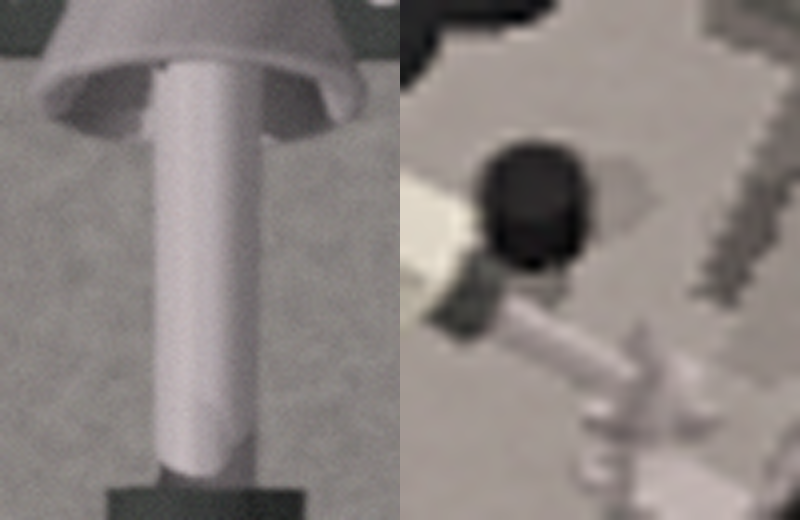

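The rod (crop x≈208) is centred in the mouth (38–366, centre 202), and there is no contact force. Advancing to near the face.

drive_tool:
  rows:
    - [0.9,[0.004,-0.0003,-0.0003],[0,0,0]]
    - [0.9,[0.008,-0.0003,-0.0003],[0,0,0]]
    - [0.9,[0.012,-0.0003,-0.0003],[0,0,0]]
    - [0.9,[0.014,-0.0003,-0.0003],[0,0,0]]
    - [0.9,[0.015,-0.0003,-0.0003],[0,0,0]]
    - [0.9,[0.015,-0.0003,-0.0003],[0,0,0]]
    - [0.9,[0.015,-0.0003,-0.0003],[0,0,0]]
    - [0.9,[0.015,-0.0003,-0.0003],[0,0,0]]

```text
clock: 9.5
ee_pos: [0.6448, 0.2506, 0.1352]
ee_rot: [0.259, -0.011, 0.966, 0.003]
force: [-0.2, -0.4, -2.3]
opening: 0.0251
grasp_force: 70.3
```

```bash
python3 st.py
```

```text
tip in vice (lateral y, down z, before mouth) [-40.64  -0.38   0.13] rot err [0.03 0.04 0.06]
force tool [ 1.29 -0.38  1.87] torque [-0.006  0.399 -0.004] 9.5
```

drive_tool:
  rows:
    - [0.9,[0.0008,0.0002,0],[0,0,0]]
    - [0.9,[0.0016,0.0002,0],[0,0,0]]
    - [0.9,[0.002,0.0002,0],[0,0,0]]
    - [0.9,[0.002,0.0002,0],[0,0,0]]
    - [0.9,[0.002,0.0002,0],[0,0,0]]

```text
clock: 10.0
ee_pos: [0.6428, 0.2507, 0.1339]
ee_rot: [0.259, -0.011, 0.966, 0.003]
force: [0.8, -0.4, -2.5]
opening: 0.0249
grasp_force: 70.3
```

```bash
python3 st.py
```

```text
tip in vice (lateral y, down z, before mouth) [-42.96  -0.25   0.19] rot err [0.02 0.02 0.07]
force tool [ 0.61 -0.44  2.58] torque [-0.06   0.433  0.015] 10.0
```

drive_tool:
  rows:
    - [0.9,[0.0007,0,0],[0,0,0]]
    - [0.9,[0.0013,0,0],[0,0,0]]
    - [0.9,[0.0015,0,0],[0,0,0]]
    - [0.9,[0.0015,0,0],[0,0,0]]
    - [0.9,[0.0015,0,0],[0,0,0]]

```text
clock: 10.5
ee_pos: [0.6416, 0.2507, 0.1332]
ee_rot: [0.259, -0.011, 0.966, 0.003]
force: [0.5, -0.2, -1.9]
opening: 0.0249
grasp_force: 70.3
```

```bash
python3 st.py
```

```text
tip in vice (lateral y, down z, before mouth) [-44.42  -0.24   0.18] rot err [0.02 0.02 0.07]
force tool [ 0.48 -0.16  1.9 ] torque [-0.03   0.397 -0.015] 10.5
```

drive_tool:
  rows:
    - [0.9,[0.0007,0,0],[0,0,0]]
    - [0.9,[0.0013,0,0],[0,0,0]]
    - [0.9,[0.0015,0,0],[0,0,0]]
    - [0.9,[0.0015,0,0],[0,0,0]]
    - [0.9,[0.0015,0,0],[0,0,0]]

```text
clock: 11.0
ee_pos: [0.6403, 0.2507, 0.1325]
ee_rot: [0.259, -0.011, 0.966, 0.003]
force: [0.4, -0.6, -2.1]
opening: 0.0248
grasp_force: 70.3
```

```bash
python3 st.py
```

```text
tip in vice (lateral y, down z, before mouth) [-45.89  -0.23   0.16] rot err [0.02 0.02 0.07]
force tool [ 0.71 -0.57  1.96] torque [ 0.011  0.335 -0.004] 11.0
```

drive_tool:
  rows:
    - [0.9,[0.0007,0,0],[0,0,0]]
    - [0.9,[0.0012,0,0],[0,0,0]]
    - [0.9,[0.0012,0,0],[0,0,0]]
    - [0.9,[0.0012,0,0],[0,0,0]]

```text
clock: 11.4
ee_pos: [0.6397, 0.2507, 0.1325]
ee_rot: [0.26, -0.011, 0.966, 0.003]
force: [1.9, 0.3, -1.4]
opening: 0.0253
grasp_force: 70.3
```

```bash
python3 st.py
```

```text
tip in vice (lateral y, down z, before mouth) [-46.44  -0.18   0.05] rot err [0.04 0.09 0.06]
force tool [-0.91  0.24  2.18] torque [ 0.048  0.053 -0.004] 11.4
```

drive_tool:
  rows:
    - [0.9,[0.0005,0,0],[0,0,0]]
    - [0.9,[0.0007,0,0],[0,0,0]]
    - [0.9,[0.0007,0,0],[0,0,0]]
    - [0.9,[0.0007,0,0],[0,0,0]]

```text
clock: 11.8
ee_pos: [0.6392, 0.2508, 0.1322]
ee_rot: [0.26, -0.011, 0.966, 0.003]
force: [3.5, -0.4, 0.3]
opening: 0.0248
grasp_force: 70.3
```

```bash
python3 st.py
```

```text
tip in vice (lateral y, down z, before mouth) [-4.702e+01 -1.400e-01  3.000e-02] rot err [0.04 0.11 0.06]
force tool [-3.18 -0.44  1.49] torque [ 0.119 -0.414 -0.082] 11.8
```

drive_tool:
  rows:
    - [0.9,[0.0004,0,0],[0,0,0]]
    - [0.9,[0.0004,0,0],[0,0,0]]
    - [0.9,[0.0004,0,0],[0,0,0]]

```text
clock: 12.1
ee_pos: [0.639, 0.2508, 0.1322]
ee_rot: [0.26, -0.011, 0.966, 0.003]
force: [4.4, -0.4, -0.0]
opening: 0.0251
grasp_force: 70.3
```

```bash
python3 st.py
```

```text
tip in vice (lateral y, down z, before mouth) [-4.724e+01 -1.000e-01  1.000e-02] rot err [0.05 0.13 0.07]
force tool [-3.81 -0.47  2.22] torque [ 0.112 -0.525 -0.059] 12.1
```

drive_tool:
  rows:
    - [0.9,[0.0004,0,0],[0,0,0]]
    - [0.9,[0.0004,0,0],[0,0,0]]
    - [0.9,[0.0004,0,0],[0,0,0]]

```text
clock: 12.4
ee_pos: [0.6388, 0.2508, 0.1322]
ee_rot: [0.26, -0.011, 0.965, 0.003]
force: [5.9, -0.7, -0.0]
opening: 0.0249
grasp_force: 70.3
```

```bash
python3 st.py
```

```text
tip in vice (lateral y, down z, before mouth) [-4.733e+01 -1.000e-01 -1.000e-02] rot err [0.05 0.16 0.07]
force tool [-5.05 -0.79  2.99] torque [ 0.081 -0.606 -0.084] 12.4
```

drive_tool:
  rows:
    - [0.9,[0.0001,0,0],[0,0,0]]
    - [0.9,[0.0001,0,0],[0,0,0]]
    - [0.9,[0.0001,0,0],[0,0,0]]
    - [0.9,[0.0001,0,0],[0,0,0]]
    - [0.9,[0.0001,0,0],[0,0,0]]
    - [0.9,[0.0001,0,0],[0,0,0]]
    - [0.9,[0.0001,0,0],[0,0,0]]
    - [0.9,[0.0001,0,0],[0,0,0]]
    - [0.9,[0.0001,0,0],[0,0,0]]
    - [0.9,[0.0001,0,0],[0,0,0]]

```text
clock: 13.4
ee_pos: [0.6388, 0.2508, 0.1322]
ee_rot: [0.26, -0.011, 0.965, 0.003]
force: [6.2, -0.8, 0.2]
opening: 0.0252
grasp_force: 70.3
```

```bash
python3 st.py
```

```text
tip in vice (lateral y, down z, before mouth) [-4.736e+01 -9.000e-02 -3.000e-02] rot err [0.06 0.17 0.07]
force tool [-5.45 -0.9   2.96] torque [ 0.11  -0.614 -0.089] 13.4
```

drive_tool:
  rows:
    - [0.9,[0,0,0],[0,0,0]]
    - [0.9,[0,0,0],[0,0,0]]
    - [0.9,[0,0,0],[0,0,0]]
    - [0.9,[0,0,0],[0,0,0]]
    - [0.9,[0,0,0],[0,0,0]]
    - [0.9,[0,0,0],[0,0,0]]
    - [0.9,[0,0,0],[0,0,0]]
    - [0.9,[0,0,0],[0,0,0]]
    - [0.9,[0,0,0],[0,0,0]]
    - [0.9,[0,0,0],[0,0,0]]
    - [0.9,[0,0,0],[0,0,0]]
    - [0.9,[0,0,0],[0,0,0]]

```text
clock: 14.6
ee_pos: [0.6388, 0.2508, 0.1322]
ee_rot: [0.26, -0.011, 0.965, 0.003]
force: [5.3, -0.3, 0.2]
opening: 0.025
grasp_force: 70.3
```

drive_tool:
  rows:
    - [0.9,[0,0,0],[0,0,0]]
    - [0.9,[0,0,0],[0,0,0]]
    - [0.9,[0,0,0],[0,0,0]]
    - [0.9,[0,0,0],[0,0,0]]
    - [0.9,[0,0,0],[0,0,0]]
    - [0.9,[0,0,0],[0,0,0]]
    - [0.9,[0,0,0],[0,0,0]]
    - [0.9,[0,0,0],[0,0,0]]
    - [0.9,[0,0,0],[0,0,0]]
    - [0.9,[0,0,0],[0,0,0]]
    - [0.9,[0,0,0],[0,0,0]]
    - [0.9,[0,0,0],[0,0,0]]

```text
clock: 15.8
ee_pos: [0.6388, 0.2508, 0.1322]
ee_rot: [0.26, -0.011, 0.965, 0.003]
force: [5.9, -0.8, 0.8]
opening: 0.025
grasp_force: 70.3
```

```bash
python3 st.py
```

```text
tip in vice (lateral y, down z, before mouth) [-4.742e+01 -1.100e-01 -2.000e-02] rot err [0.05 0.16 0.07]
force tool [-5.47 -0.91  2.26] torque [ 0.093 -0.604 -0.127] 15.8
```

drive_tool:
  rows:
    - [0.9,[-0.004,0,0],[0,0,0]]
    - [0.9,[-0.01,0,0],[0,0,0]]
    - [0.9,[-0.018,0,0],[0,0,0]]
    - [0.9,[-0.026,0,0],[0,0,0]]
    - [0.9,[-0.036,0,0],[0,0,0]]
    - [0.9,[-0.048,0,0],[0,0,0]]
    - [0.9,[-0.062,0,0],[0,0,0]]
    - [0.9,[-0.076,0,0],[0,0,0]]
    - [0.9,[-0.085,0,0],[0,0,0]]
    - [0.9,[-0.085,0,-0.03],[0,0,0]]
    - [0.9,[-0.085,0,-0.06],[0,0,0]]
    - [0.9,[-0.085,0,-0.06],[0,0,0]]

```text
clock: 17.0
ee_pos: [0.6831, 0.2526, 0.2318]
ee_rot: [0.263, -0.011, 0.965, 0.004]
force: [1.4, -0.1, -1.4]
opening: 0.0248
grasp_force: 70.6
```

```bash
cat > back.py <<'E'
import sys
from h import *
from rig import robot
s=robot.read_state();G=np.array([.52107,.00866,.04078]);Q=Rq([.0002,.14758,.98905,0])
t=G+[0,0,float(sys.argv[1])];R0=Rq(s["ee_rot"])
print((R0.T@(t-s["ee_pos"])).round(4),np.degrees(Rn.from_matrix(R0.T@Q).as_rotvec()).round(2),s["ee_pos"],s["force"],s["clock"])
E
python3 back.py .13
```

```text
[ 0.1751 -0.2403 -0.033 ] [ 5.   30.19 17.81] [0.68311544 0.25262126 0.23179562] [ 1.43990629 -0.1348391  -1.4303777 ] 17.0
```

drive_tool:
  rows:
    - [0.9,[0.0,-0.05,-0.033],[2.5,15.1,8.9]]
    - [0.9,[0.02,-0.1,-0.033],[2.5,15.1,8.9]]
    - [0.9,[0.05,-0.14,-0.033],[5,30.2,17.8]]
    - [0.9,[0.09,-0.18,-0.033],[5,30.2,17.8]]
    - [0.9,[0.13,-0.21,-0.033],[5,30.2,17.8]]
    - [0.9,[0.175,-0.24,-0.033],[5,30.2,17.8]]
    - [0.9,[0.175,-0.24,-0.033],[5,30.2,17.8]]
    - [0.9,[0.175,-0.24,-0.033],[5,30.2,17.8]]
    - [0.9,[0.175,-0.24,-0.033],[5,30.2,17.8]]
    - [0.9,[0.175,-0.24,-0.033],[5,30.2,17.8]]

```text
clock: 18.0
ee_pos: [0.5201, 0.0082, 0.1675]
ee_rot: [-0.003, 0.148, 0.989, -0.002]
force: [0.8, 0.2, -2.3]
opening: 0.0251
grasp_force: 70.5
```

```bash
python3 back.py .04; python3 -c "
from h import *
a=snap('wrist','9');c=a['img'][100:170,300:335].mean((1,2));print(c[40:65].round())
g=a['img'].astype(int).min(2);print([tuple((np.where(np.abs(np.diff(g[r,270:365]))>15)[0]+270)[[0,-1]]) for r in (20,60,100,170,190)])"
```

```text
[-0.0012  0.0011  0.0867] [-0.27 -0.3  -0.  ] [0.52010583 0.00821257 0.16745755] [ 0.80352219  0.21305106 -2.30593015] 18.0
[ 69.  69.  70.  68.  69.  69.  68.  68.  68.  68.  68.  67.  65.  63.
  75. 108. 145. 175. 196. 211. 221. 228. 234. 238. 241.]
[(np.int64(304), np.int64(325)), (np.int64(305), np.int64(305)), (np.int64(305), np.int64(305)), (np.int64(282), np.int64(352)), (np.int64(283), np.int64(363))]
```

drive_tool:
  rows:
    - [0.9,[-0.001,0.0008,0.03],[-0.3,-0.3,0]]
    - [0.9,[-0.001,0.0008,0.06],[-0.3,-0.3,0]]
    - [0.9,[-0.001,0.0008,0.08],[-0.3,-0.3,0]]
    - [0.9,[-0.001,0.0008,0.087],[-0.3,-0.3,0]]
    - [0.9,[-0.001,0.0008,0.087],[-0.3,-0.3,0]]
    - [0.9,[-0.001,0.0008,0.087],[-0.3,-0.3,0]]
    - [0.9,[-0.001,0.0008,0.087],[-0.3,-0.3,0]]

```text
clock: 18.75
ee_pos: [0.5207, 0.0082, 0.0815]
ee_rot: [0.001, 0.148, 0.989, 0.0]
force: [0.0, 0.0, -1.6]
opening: 0.0251
grasp_force: 70.6
```

```bash
python3 back.py .004
```

```text
[-0.0001  0.0005  0.0367] [ 0.04  0.07 -0.01] [0.5207497  0.00818827 0.08151164] [ 0.04335505  0.00519823 -1.60046844] 18.75
```

drive_tool:
  rows:
    - [0.9,[0,0.0004,0.01],[0,0,0]]
    - [0.9,[0,0.0004,0.02],[0,0,0]]
    - [0.9,[0,0.0004,0.028],[0,0,0]]
    - [0.9,[0,0.0004,0.034],[0,0,0]]
    - [0.9,[0,0.0004,0.037],[0,0,0]]
    - [0.9,[0,0.0004,0.037],[0,0,0]]
    - [0.9,[0,0.0004,0.037],[0,0,0]]
    - [0.9,[0,0.0004,0.037],[0,0,0]]

```text
clock: 19.55
ee_pos: [0.5197, 0.0085, 0.0431]
ee_rot: [-0.0, 0.148, 0.989, 0.0]
force: [0.8, -0.5, -1.6]
opening: 0.0248
grasp_force: 70.6
```

```bash
python3 back.py 0
```

```text
[-0.0013  0.0005  0.0023] [ 0.01 -0.06 -0.03] [0.51968468 0.0085161  0.0430901 ] [ 0.75238695 -0.52260001 -1.55013996] 19.55
```

drive_tool:
  rows:
    - [0.9,[-0.001,0.0003,0.0008],[0,0,0]]
    - [0.9,[-0.001,0.0003,0.0015],[0,0,0]]
    - [0.9,[-0.001,0.0003,0.002],[0,0,0]]
    - [0.9,[-0.001,0.0003,0.002],[0,0,0]]
    - [0.9,[-0.001,0.0003,0.002],[0,0,0]]

```text
clock: 20.05
ee_pos: [0.5205, 0.0085, 0.0408]
ee_rot: [-0.001, 0.148, 0.989, 0.0]
force: [-0.2, 1.0, -1.3]
opening: 0.0251
grasp_force: 70.9
```

```bash
python3 back.py 0
```

```text
[-0.0005  0.0003  0.    ] [ 0.   -0.09 -0.03] [0.52046815 0.00853975 0.04080871] [-0.24183641  0.97810889 -1.34959882] 20.05
```

drive_tool:
  rows:
    - [0.9,[0,0,0.0004],[0,0,0]]
    - [0.9,[0,0,0.0007],[0,0,0]]
    - [0.9,[0,0,0.0007],[0,0,0]]
    - [0.9,[0,0,0.0007],[0,0,0]]

```text
clock: 20.45
ee_pos: [0.5205, 0.0085, 0.0408]
ee_rot: [-0.001, 0.148, 0.989, 0.0]
force: [-3.4, 0.8, 4.6]
opening: 0.0251
grasp_force: 71.6
```

It's resting on the forks. Releasing gently.

drive_tool:
  rows:
    - [0.65,[0,0,0],[0,0,0]]
    - [0.6,[0,0,0],[0,0,0]]
    - [0.5,[0,0,0],[0,0,0]]
    - [0.4,[0,0,0],[0,0,0]]
    - [0.2,[0,0,0],[0,0,0]]
    - [0,[0,0,0],[0,0,0]]
    - [0,[0,0,0],[0,0,0]]
    - [0,[0,0,0],[0,0,0]]
    - [0,[0,0,0],[0,0,0]]
    - [0,[0,0,0],[0,0,0]]
  squeeze: 20

```text
clock: 21.45
ee_pos: [0.5203, 0.0085, 0.0399]
ee_rot: [-0.001, 0.148, 0.989, 0.0]
force: [0.1, -0.4, 0.1]
opening: 0.0856
grasp_force: 0.0
```

drive_tool:
  rows:
    - [0,[0,0,-0.01],[0,0,0]]
    - [0,[0,0,-0.03],[0,0,0]]
    - [0,[0,0,-0.06],[0,0,0]]
    - [0,[0,0,-0.1],[0,0,0]]
    - [0,[0,0,-0.14],[0,0,0]]
    - [0,[0,0,-0.14],[0,0,0]]
    - [0,[0,0,-0.14],[0,0,0]]
    - [0,[0,0,-0.14],[0,0,0]]
    - [0,[0,0,-0.14],[0,0,0]]

```text
clock: 22.35
ee_pos: [0.5194, 0.0086, 0.1781]
ee_rot: [-0.002, 0.148, 0.989, 0.0]
force: [0.8, 0.4, 0.3]
opening: 0.0851
grasp_force: 0.0
```

```bash
python3 -c "
from h import *
a=snap('wrist','10')"
```

```text
(no output)
```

View pics/wrist10.png

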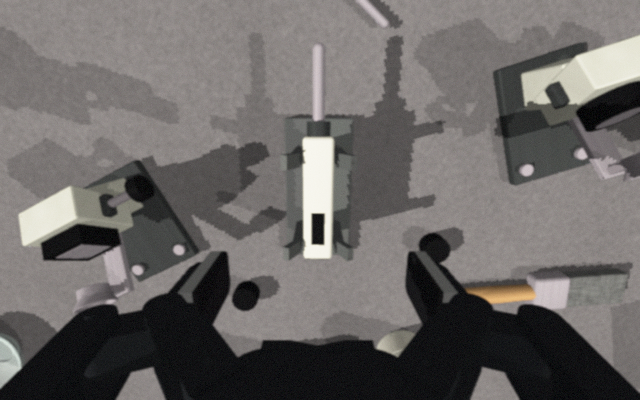

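The probe lies straight in its cradle (handle cols 303–334, rows 137–258, nose up at (318,45)). The gripper is clear and the bystanders haven't moved.

```bash
python3 -c "
from rig import robot
print(robot.finish_job())"
```

```text
the job is handed in; nothing more can be done
None
```

The probe was pressed through the round vice's eyelet at about 6 N for over 3 s, then set back in its cradle and released; the job was handed in at about 22 s, but the hand-in reported no verdict.

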